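Work lamp onto the sloped counter display

TASK

Put the rectangular work lamp on display in the free bay (the one with the bare rubber mat) of the sloped stand: lens outward, its back flat on the mat, its long side straight up the slope in the middle of the mat, and its lower end resting on the ledge. Set it down gently without letting it fall, let go, and leave the other things on the counter where they are.

Things in the scene. Friction and masses are not known exactly. Their poses are not given: they have to be found in the camera images.
- lamp_center (a point): Centre of the rectangular work lamp: dark metal block 110 mm long (x axis) x 60 wide (y) x 40 thick (z), about 0.45 kg, flat back (-z face), glass lens with three round reflectors on the +z face. Starts lying on its back on the counter, lens up. Point at mid length, width and thickness. Either end may be the lower one on the stand.
- bay: Free bay of the sloped stand: fixed dark rubber mat, 108 mm (x, up the slope) x 80 mm (y, level), 2 mm thick. Origin: middle of its upper face; z points out of the slope, 35 degrees from vertical, up and towards the robot's left (+y). A lamp seated on mat and ledge has its centre at x = 0, z = 20 mm. The mat may hold the lamp wherever it is let go, so that it does not slide down to the ledge by itself.
- ledge (a point): Point on the ledge's upper face below the middle of the free bay, level with the mat's surface; axes as the free bay's, 55 mm down the slope from its origin. The ledge is a straight aluminium strip right across the stand, 10 mm wide, that stands 16 mm out of the mat's surface.
- sample: Round lamp on a square 70 mm base, 80 mm across and 44 mm proud of the slope, screwed down in the stand's other bay (fixed). Origin on the slope under its middle, axes parallel to the free bay's, 160 mm from the free bay's origin along y.
- stand: Display stand, fixed: grey base plate 200 x 390 mm, white board 330 mm wide rising at 35 degrees, its low edge towards the robot's left, bays 80 mm either side of its middle, parted by a divider 4 mm wide, 6 mm proud. Origin at counter level, 75 mm below the midpoint between the bays' origins; z up, x level and pointing from the ledge to the back. Two 12 mm posts at x = 95, y = +-188 mm carry the light rail.
- rail_mid (a point): Middle of the light rail, a fixed bar 25 mm (stand x) x 390 mm (stand y) x 12 mm high that crosses above both bays, 245 mm above the counter, 15 mm in x behind the line of the bays' origins. It bars a tool coming straight down; there is room to come in square to the slope.
- carton: Bystander: closed cardboard carton, 120 x 75 x 55 mm, loose, upright; origin at the centre of its underside, x along its 120 mm side.
- cube_carton: Bystander: closed cardboard carton, 100 x 100 x 80 mm high, loose; origin at the centre of its underside.
- disc: Bystander: flat aluminium spacer ring, 140 mm across, 68 mm bore, 18 mm thick, lying on the counter, loose; origin at the centre of its underside.
- wax_can: Bystander: closed metal can, 66 mm across, 90 mm high, standing, loose; origin at the centre of its underside.
- wrench: Bystander: wrench, 190 mm long, lying on the counter along its x axis, loose; origin on the counter under its middle.
- cup: Bystander: white mug, 72 mm across, 85 mm high, handle on its +y side, standing, loose; origin at the centre of its underside.

How it is judged:
At the end, for the whole second after the job is handed in: The lamp lies still and released in the free bay: back on the mat (centre 14 to 26 mm out of it, within 0.09 rad of flat, lens outward), lower end on the ledge (centre from 6 mm below to 3 mm above its seated place), within 18 mm of the mat's middle line and 0.13 rad of straight up the slope (x of lamp_center in the frame of bay between -0.006 and 0.003 m and y of lamp_center in the frame of bay between -0.018 and 0.018 m and z of lamp_center in the frame of bay between 0.014 and 0.026 m and angle between the x axis of lamp_center and the x axis of bay, either way round below 0.13 rad and angle between the z axis of lamp_center and the z axis of bay, either way round below 0.09 rad and angle between lamp_center's own z axis and vertical below 1.2 rad and linear speed of lamp below 0.02 m/s and angular speed of lamp below 0.1 rad/s); the robot touches nothing.
It fails at once if the lamp is let fall (faster than 0.6 m/s while the fingers do not hold it) (linear speed of lamp above 0.6 m/s and contact force between the fingers and lamp below 0.05 N).
It fails at once if another thing on the counter is shifted by more than 30 mm (distance of any of carton, cube_carton, disc, wax_can, wrench, cup from where it was at the start of the episode above 0.03 m).
It also fails if it takes over 50 s, if anything falls off the work surface, if the arm or the gripper's body presses on something with over 40 N, if the wrist force passes 120 N, or if a joint passes its speed limit or range.

ROBOT

A 7-joint arm with a two-finger parallel gripper is mounted at the origin on the work surface. World frame = base frame: x ahead of the robot, y to its left, z up, the work surface at z = 0. Lengths are in m, angles in rad, forces in N, time in s.
With the tool pointing down it reaches from about 0.425 to 0.825 m from the base axis. Payload 3.6 kg.
Tool frame: the origin (TCP) lies at the very end of the fingers, on their centre line; the grasp point (between the pads) lies 19 mm behind it; z points along the fingers, y is the direction in which the jaws open and shut (so a half turn about z gives the same grasp; the last joint's range is limited). The gripper opens to 85 mm and grips with 20 to 120 N. Pads are 22 mm wide; open, the fingers measure 114 mm over their backs; the gripper's body (76 mm by 85 mm) begins 54 mm behind the grasp point. The pads swing forward as they close: fully open they stand 13 mm farther back than shut.
Start: joints at [-1.276, 0.615, -0.013, 1.423, 0.008, 1.103, -0.04], TCP at [0.206, 0.617, 0.231] pointing down, gripper open.
Joint ranges: [-3.12, 3.12], [-0.3, 2.06], [-1.34, 1.32], [0.26, 2.42], [-1.36, 4.5], [0.01, 1.98], [-2.84, 2.84]. Speed limits (rad/s): [2.79, 2.79, 3.14, 3.14, 3.14, 3.14, 3.14].

INTERFACE

Orientations are given as a unit quaternion [w, x, y, z].
In Python, from plant import arm gives the robot as it stands.
- The arm moves only by the shell command python3 -m inch 'ROWS'. ROWS is JSON, a list that holds one entry, the list of rows, each a list of 7 numbers: the turn, a rotation vector about the tool's x, y, z in degrees, then the shift along the tool's x, y, z in m, then the closure in counts, from 0 (fully open) to 255 (shut). In form: [[[wx, wy, wz, tx, ty, tz, grip], ...]]. A call has 1 to 5 rows; each row is the pose to reach, as a shift and turn from the pose measured when the call began, along the tool's axes at that moment; what a row does not reach only later rows make up. A row lasts 1/12 s, in which the tool goes at most 41.7 mm and 7.16 degrees, less where a joint would pass 70% of its speed; a pose out of reach is approached as far as the arm can. A call with a gripper value outside its range is refused whole. The fingers move at their own pace and stop on an object; the grip force is fixed at half the most. Time passes only in rows, so rows that repeat a pose let the fingers close. It gives the time, the measured TCP pose, the force and the opening at its end, in the units of the state.
- arm.observe(): the state, without advancing time (a new reading comes with each control period).
- arm.snapshot(name): name is "side" or "top"; returns a dict with "frame" (420x560x3 uint8, blue, green, red), "fx", "fy", "cx", "cy" (pixels), "R" (3x3) and "t" (3): a world point X has camera coordinates R X + t. Camera axes: x right, y down, z forward; pixel columns grow to the right and rows downward; lengths in m; the calibration is good to about 2 mm. A picture is of the moment at which its call begins. There is no depth.
- arm.close_job(): hands the job in, once; it reports no verdict.
The state is a dict: "t": time; "qpos": joint angles; "joint_velocities": joint speeds; "effort": joint torques, N m; "tool_pos": TCP position; "tcp_rot": TCP orientation; "contact_force": force on the tool from outside, world axes, zero at the start; "moment": the same for the moment, N m; "width": finger opening in m.
Only numpy, scipy, OpenCV 4.12 (cv2) and the standard library are available. Lean on these libraries where they do the work, as an engineer would, in place of code of your own. Each camera call takes 0.05 s, during which the arm holds its last target.

## Working session

There is one attempt and no reset: what is moved stays moved. The work goes in short steps, Python scripts to look and compute and a shell command to move; the robot and the scene stay as the last step left them, time stands still between calls to the robot, and variables do not carry over. Pictures are saved under pics/ and viewed, and the job is handed in when it is done.

```bash
mkdir -p pics; ls; python3 - <<'E'
from plant import arm
import cv2
print(arm.observe())
for n in("side","top"):
    s=arm.snapshot(n); cv2.imwrite(f"pics/{n}0.png",s["frame"])
    print(n,s["fx"],s["fy"],s["cx"],s["cy"],s["R"],s["t"])
E
```

```text
pics
{'t': 0.0, 'qpos': array([-1.27551808,  0.61589336, -0.01261992,  1.42492596,  0.00807159,
        1.1033656 , -0.04036858]), 'joint_velocities': array([-0.00027763,  0.00218606, -0.00236505, -0.00251182,  0.00099862,
        0.00043369,  0.0010487 ]), 'effort': array([-1.47628916e-04, -4.69211161e+01,  2.59203678e-01, -1.71033847e+01,
        9.94212809e-03,  9.58089251e-03,  6.00342474e-06]), 'tool_pos': array([0.2053048 , 0.61591737, 0.23014592]), 'tcp_rot': array([-1.99263351e-04,  1.60152247e-01,  9.87091506e-01, -1.25576805e-03]), 'contact_force': array([-0.21022432, -0.14715005,  0.17027614]), 'moment': array([ 0.02044223,  0.03920944, -0.0641895 ]), 'width': 0.08526493061463371}
side 481.86188125929823 481.86188125929823 279.54789378599287 216.79766980434786 [[-0.8698927  -0.49323957  0.00118964]
 [-0.37462976  0.65913601 -0.65206768]
 [ 0.32084145 -0.56767459 -0.75815983]] [0.46273629 0.35113402 1.35474443]
top 465.41838459610904 465.41838459610904 279.2802080908523 209.85033370135946 [[ 0.00306428 -0.99996865 -0.00730156]
 [-0.9992377  -0.00277771 -0.03893984]
 [ 0.03891834  0.00741531 -0.99921488]] [-0.04518511  0.56644006  1.59841255]
```

View pics/side0.png

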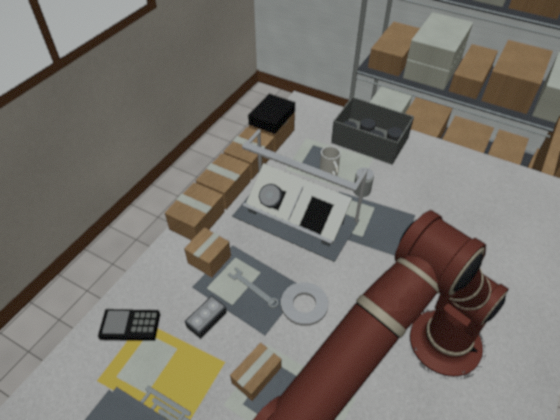

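View pics/top0.png

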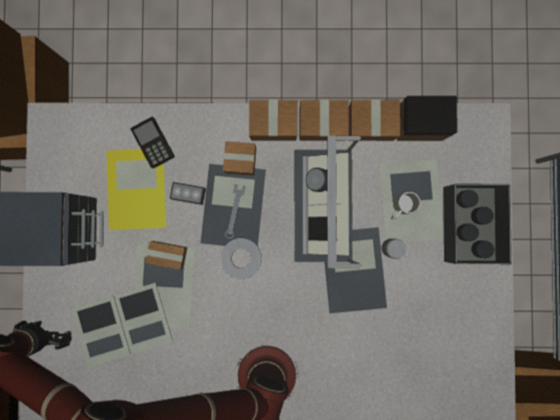

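The lamp is at top ≈(187,193) with three reflectors. The stand's free bay (black mat) is at top ≈(320,228), and the round sample is at (317,180). I'll zoom in on both.

```bash
python3 - <<'E'
import cv2
t=cv2.imread("pics/top0.png"); s=cv2.imread("pics/side0.png")
def crop(im,x,y,w,h,k,n):
    c=cv2.resize(im[y:y+h,x:x+w],None,fx=k,fy=k,interpolation=cv2.INTER_CUBIC)
    c=cv2.convertScaleAbs(c,alpha=1.5,beta=10)
    for i in range(0,w,10):
        cv2.line(c,(i*k,0),(i*k,6 ),(0,255,255),1)
        if i%20==0: cv2.putText(c,str(x+i),(i*k,18),0,.4,(0,255,255))
    for i in range(0,h,10):
        cv2.line(c,(0,i*k),(6,i*k),(0,255,255),1)
        if i%20==0: cv2.putText(c,str(y+i),(8,i*k+4),0,.4,(0,255,255))
    cv2.imwrite(n,c)
crop(t,160,165,60,50,12,"pics/tl.png")
crop(t,290,130,80,140,4,"pics/ts.png")
crop(s,180,290,60,50,12,"pics/sl.png")
crop(s,230,130,150,120,5,"pics/ss.png")
E
```

```text
(no output)
```

View pics/tl.png

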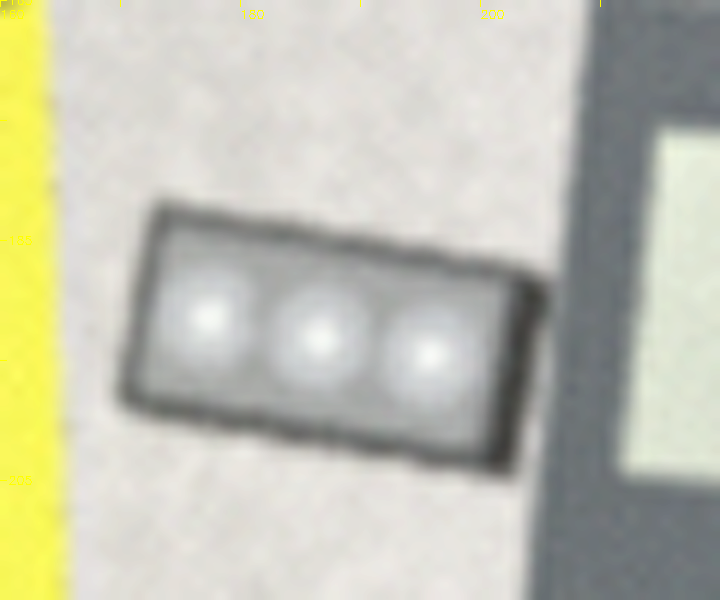

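View pics/ts.png

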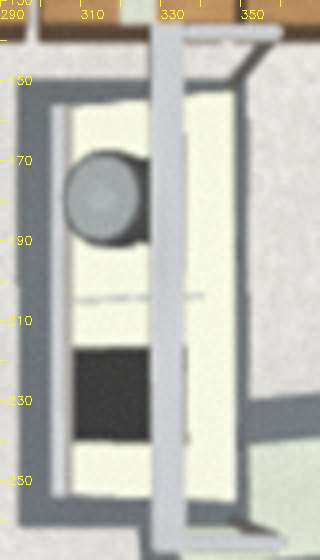

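View pics/sl.png

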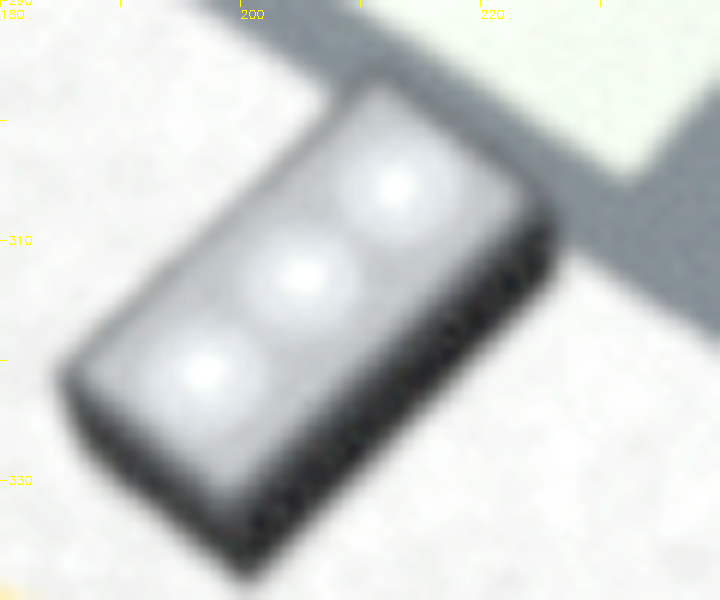

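View pics/ss.png

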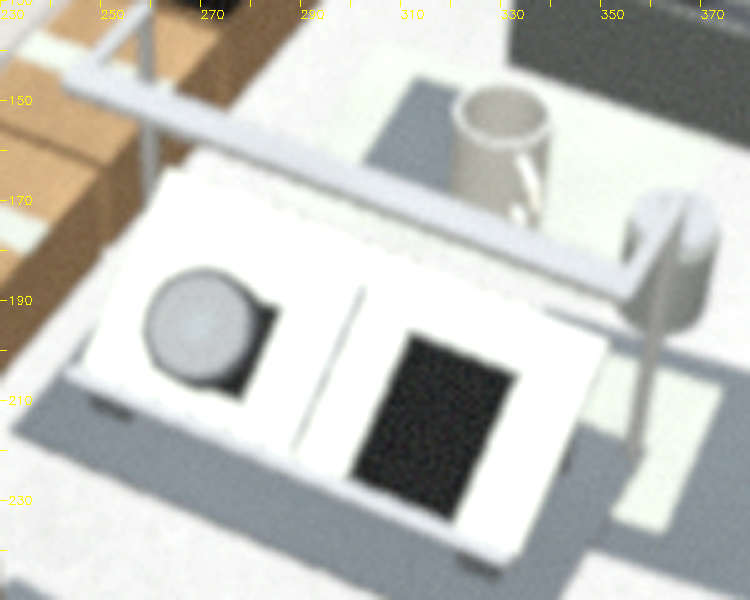

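```bash
cat > h.py <<'E'
import numpy as np
from scipy.optimize import least_squares
from scipy.spatial.transform import Rotation as Ro
CAM={"side":(481.862,279.548,216.798,[[-0.8698927,-0.49323957,0.00118964],[-0.37462976,0.65913601,-0.65206768],[0.32084145,-0.56767459,-0.75815983]],[0.46273629,0.35113402,1.35474443]),
"top":(465.418,279.28,209.85,[[0.00306428,-0.99996865,-0.00730156],[-0.9992377,-0.00277771,-0.03893984],[0.03891834,0.00741531,-0.99921488]],[-0.04518511,0.56644006,1.59841255])}
def proj(c,X):
    f,cx,cy,R,t=CAM[c]; p=np.atleast_2d(X)@np.array(R).T+t
    return np.c_[f*p[:,0]/p[:,2]+cx,f*p[:,1]/p[:,2]+cy]
def ray(c,u,v,z):
    f,cx,cy,R,t=CAM[c]; R=np.array(R); d=R.T@[(u-cx)/f,(v-cy)/f,1]; o=-R.T@t
    return o+d*(z-o[2])/d[2]
s,c=np.sin(np.radians(35)),np.cos(np.radians(35))
Rb=np.array([[c,0,-s],[0,1,0],[s,0,c]])  # bay in stand
def stand(p): return Ro.from_euler('z',p[2]).as_matrix(),np.array([p[0],p[1],0])
def b2s(q): return Rb@np.array(q)+[0,-.08,.075]
E
python3 - <<'E'
from h import *
for l in [((186.0+.6),193.1)]: pass
print("lamp top",ray("top",186.6,193.1,.04),"side",ray("side",205.2,313.3,.04))
a=ray("top",160+208/12,165+318/12,.04);b=ray("top",160+430/12,165+355/12,.04);print("ang top",np.degrees(np.arctan2(*(b-a)[1::-1])),np.linalg.norm(b-a))
a=ray("side",180+398/12,290+187/12,.04);b=ray("side",180+205/12,290+375/12,.04);print("ang side",np.degrees(np.arctan2(*(b-a)[1::-1])),np.linalg.norm(b-a))
a=ray("top",173.2,182.3,.04);b=ray("top",203.3,187.3,.04);print("edge",np.degrees(np.arctan2(*(b-a)[1::-1])),np.linalg.norm(b-a))
obs=[("side",b2s([.054,.04,0]),(312.4,197)),("side",b2s([.054,-.04,0]),(333.4,205)),
("top",b2s([-.054,.04,0]),(308.3,216.5)),("top",b2s([-.054,-.04,0]),(308.3,240.2)),
("top",b2s([0,.16,.044]),(315.5,179.5)),("side",b2s([0,.16,.044]),(269.5,195)),
("top",[.0025,.195,.251],(327.75,136.5)),("top",[.0025,-.195,.251],(327.75,267.3)),]
def f(p,full=False):
    R,t=stand(p)
    return np.concatenate([proj(cc,R@np.array(q)+t)[0]-px for cc,q,px in obs])
r=least_squares(f,[.4,-.1,-np.pi/2],loss='soft_l1');print(r.x,np.degrees(r.x[2]));print(f(r.x).reshape(-1,2).round(1))
R,t=stand(r.x);print("bay origin",R@b2s([0,0,0])+t,"R",(R@Rb).round(4).tolist())
E
```

```text
lamp top [0.62163117 0.27199278 0.04      ] side [0.61907518 0.27417758 0.04      ]
ang top -99.31166093277328 0.06404033017584032
ang side 80.5037747434558 0.06443441801213685
edge -99.29493817568479 0.10425429626554321
[ 0.58126387 -0.18512414 -1.57499762] -90.2407163058102
[[-0.7 -2.1]
 [ 0.4 -1.1]
 [-0.4  0.5]
 [-0.5  0.5]
 [-0.4  0.1]
 [-0.2 -1.1]
 [ 0.2 -0.5]
 [-0.3  1.1]]
bay origin [ 0.50126457 -0.18478804  0.075     ] R [[-0.0034, 1.0, 0.0024], [-0.8191, -0.0042, 0.5736], [0.5736, 0.0, 0.8192]]
```

```bash
cat >> h.py <<'E'
BO=np.array([0.50126,-.18479,.075]); BR=np.array([[-0.0034,1.0,0.0024],[-0.8191,-0.0042,0.5736],[0.5736,0,0.8192]])
def Rtool(yaw,tilt=0):  # tool down, y axis at yaw; tilt deg about tool y
    a=np.radians(yaw); y=np.array([np.cos(a),np.sin(a),0]); z=np.array([0,0,-1.]); x=np.cross(y,z)
    return Ro.from_matrix(np.c_[x,y,z])*Ro.from_rotvec([0,np.radians(tilt),0])
def baytool(): 
    return Ro.from_matrix(np.c_[-BR[:,0],BR[:,1],-BR[:,2]])
def cur():
    from plant import arm
    o=arm.observe(); q=o["tcp_rot"]; return o,Ro.from_quat([q[1],q[2],q[3],q[0]]),np.array(o["tool_pos"])
def delta(p,Rt):
    o,R,p0=cur(); print("t",o["t"],"pos",p0.round(4),"F",np.round(o["contact_force"],1),"w",round(o["width"],4))
    print("turn",np.degrees((R.inv()*Rt).as_rotvec()).round(1),"shift",R.inv().apply(np.array(p)-p0).round(4))
E
python3 -c "
from h import *
delta([.6205,.273,.2],Rtool(-9.4))
delta([.501,-.0,.3],baytool())"
```

```text
t 0.1 pos [0.2054 0.616  0.2302] F [-0.8 -0.5 -0.1] w 0.0855
turn [-0.1  0.1 81. ] shift [-0.5023 -0.194   0.0307]
t 0.1 pos [0.2054 0.616  0.2302] F [-0.8 -0.5 -0.1] w 0.0855
turn [ 21.8 -30.2  69.5] shift [-0.4753 -0.491  -0.0686]
```

```bash
python3 -m inch '[[[0,0,7,-0.04,-0.015,0,0],[0,0,14,-0.08,-0.03,0,0],[0,0,21,-0.12,-0.045,0,0],[0,0,28,-0.16,-0.06,0.005,0],[0,0,35,-0.195,-0.075,0.01,0]]]'; python3 -c "
from h import *
delta([.6205,.273,.2],Rtool(-9.4))"
```

```text
t: 0.52
tool_pos: [0.367, 0.4828, 0.2206]
tcp_rot: [0.0, 0.452, 0.892, -0.001]
contact_force: [0.1, 0.0, -0.7]
width: 0.0851
t 0.5167 pos [0.367  0.4828 0.2206] F [ 0.1  0.  -0.7] w 0.0851
turn [-0.   0.1 45.6] shift [-0.3191  0.0805  0.0209]
```

```bash
python3 -m inch '[[[0,0,7,-0.04,0.01,0,0],[0,0,14,-0.08,0.02,0.005,0],[0,0,21,-0.12,0.03,0.01,0],[0,0,28,-0.16,0.04,0.015,0],[0,0,35,-0.2,0.05,0.02,0]]]'; python3 -c "
from h import *
delta([.6205,.273,.15],Rtool(-9.4))"
```

```text
t: 0.93
tool_pos: [0.5257, 0.3501, 0.2004]
tcp_rot: [0.0, 0.702, 0.713, -0.001]
contact_force: [1.5, 0.4, 0.8]
width: 0.0854
t 0.9333 pos [0.5257 0.3501 0.2004] F [1.5 0.4 0.8] w 0.0854
turn [-0.   0.1 10.3] shift [-0.0785  0.0936  0.0505]
```

```bash
python3 -m inch '[[[0,0,3,-0.02,0.025,0.01,0],[0,0,6,-0.045,0.05,0.025,0],[0,0,10.3,-0.065,0.08,0.04,0],[0,0,10.3,-0.0785,0.0936,0.05,0],[0,0,10.3,-0.0785,0.0936,0.05,0]]]'; python3 - <<'E'
from h import *
from plant import arm
import cv2
delta([.6205,.273,.05],Rtool(-9.4))
for n,x,y,w,h in(("top",140,150,100,90),("side",150,240,130,110)):
    f=arm.snapshot(n)["frame"][y:y+h,x:x+w]; cv2.imwrite(f"pics/{n}1.png",cv2.convertScaleAbs(cv2.resize(f,None,fx=6,fy=5.4,interpolation=2),alpha=1.4))
    print(n,proj(n,cur()[2]))
E
```

```text
t: 1.35
tool_pos: [0.6228, 0.2652, 0.1469]
tcp_rot: [0.003, 0.766, 0.643, -0.004]
contact_force: [0.1, -1.0, -0.0]
width: 0.0853
t 1.35 pos [0.6228 0.2652 0.1469] F [ 0.1 -1.  -0. ] w 0.0853
turn [-0.1  0.6 -0.5] shift [ 0.0083 -0.0035  0.0969]
top [[180.54979281 190.69065132]]
side [[200.58241147 292.02813127]]
```

View pics/top1.png

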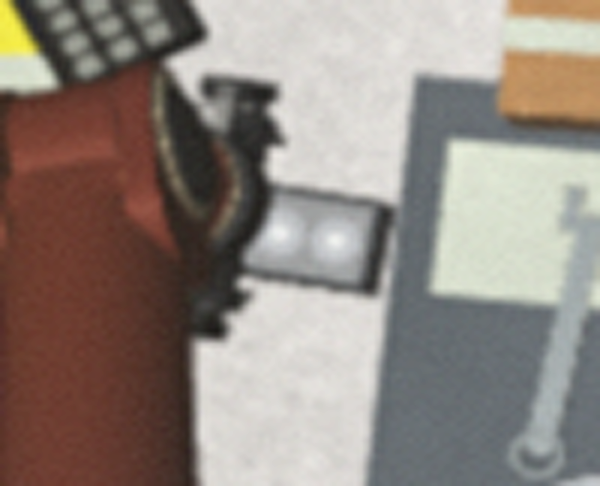

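View pics/side1.png

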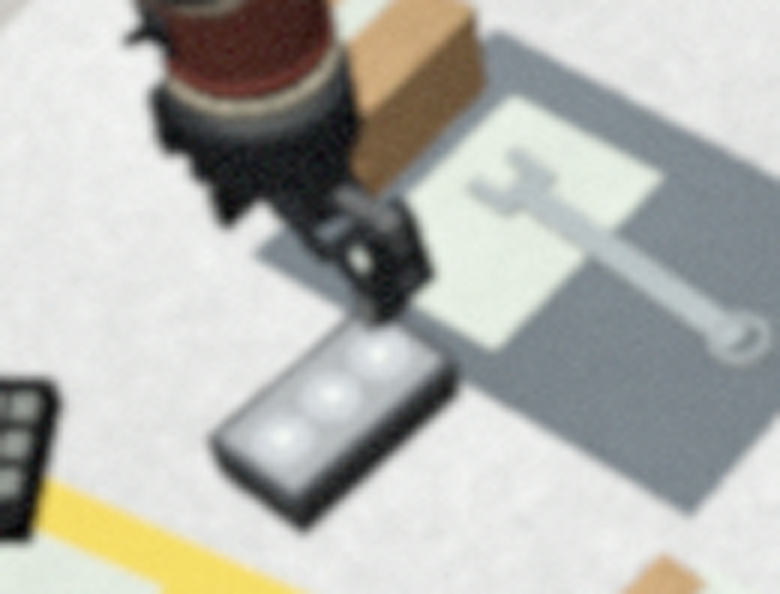

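The top view shows the gripper above the lamp with its jaws spanning the width, and the lens is visible to the right. The side view shows the lamp unobstructed below. I'll descend.

```bash
python3 -m inch '[[[0,0.6,-0.5,0.0083,-0.0035,0.02,0],[0,0.6,-0.5,0.0083,-0.0035,0.04,0],[0,0.6,-0.5,0.0083,-0.0035,0.06,0],[0,0.6,-0.5,0.0083,-0.0035,0.07,0],[0,0.6,-0.5,0.0083,-0.0035,0.07,0]]]'; python3 -c "
from h import *
delta([.6205,.273,.005],Rtool(-9.4))"
```

```text
t: 1.87
tool_pos: [0.6149, 0.2822, 0.0769]
tcp_rot: [-0.005, 0.76, 0.65, -0.0]
contact_force: [-0.7, 0.2, -1.0]
width: 0.0855
t 1.8667 pos [0.6149 0.2822 0.0769] F [-0.7  0.2 -1. ] w 0.0855
turn [-0.5 -0.3  0.5] shift [-0.0086  0.0075  0.0718]
```

```bash
python3 -c "
from h import *
from plant import arm
arm.snapshot('top');arm.snapshot('top')
print(arm.observe()['joint_velocities'])
delta([.6205,.273,.005],Rtool(-9.4))"
```

```text
[ 0.0054587  -0.0182467   0.01357606 -0.02252266  0.0017012  -0.00118937
 -0.00099168]
t 1.9667 pos [0.6177 0.2819 0.0799] F [0.2 0.3 0.6] w 0.0854
turn [-0.1 -0.5  0.5] shift [-0.009   0.0043  0.0749]
```

```bash
python3 -m inch '[[[-0.1,-0.5,0.5,-0.009,0.004,0.015,0],[-0.1,-0.5,0.5,-0.009,0.004,0.03,0],[-0.1,-0.5,0.5,-0.009,0.004,0.03,0],[-0.1,-0.5,0.5,-0.009,0.004,0.03,0],[-0.1,-0.5,0.5,-0.009,0.004,0.03,0]]]'; python3 -c "
from h import *
delta([.6205,.273,.005],Rtool(-9.4))"
```

```text
t: 2.38
tool_pos: [0.621, 0.2727, 0.0507]
tcp_rot: [0.0, 0.763, 0.647, 0.0]
contact_force: [-0.7, -0.6, -0.1]
width: 0.0857
t 2.3833 pos [0.621  0.2727 0.0507] F [-0.7 -0.6 -0.1] w 0.0857
turn [ 0. -0. -0.] shift [ 0.0002 -0.0006  0.0457]
```

Tracking is accurate once the arm settles. Next I'll descend the rest of the way and grip.

```bash
python3 -m inch '[[[0,0,0,0,0,0.012,0],[0,0,0,0,0,0.024,0],[0,0,0,0,0,0.036,0],[0,0,0,0,0,0.044,0],[0,0,0,0,0,0.044,0]]]'; python3 -m inch '[[[0,0,0,0,0,0,80],[0,0,0,0,0,0,160],[0,0,0,0,0,0,255],[0,0,0,0,0,0,255],[0,0,0,0,0,0,255]]]';python3 -m inch '[[[0,0,0,0,0,0,255],[0,0,0,0,0,0,255],[0,0,0,0,0,0,255]]]'; python3 -c "
from h import *
delta([.6205,.273,.005],Rtool(-9.4))"
```

```text
t: 2.8
tool_pos: [0.6188, 0.2721, 0.0034]
tcp_rot: [-0.001, 0.763, 0.647, -0.002]
contact_force: [-0.1, 0.3, -0.1]
width: 0.0853
t: 3.22
tool_pos: [0.6196, 0.272, 0.004]
tcp_rot: [-0.0, 0.763, 0.647, -0.002]
contact_force: [1.5, -0.7, 0.8]
width: 0.0594
t: 3.47
tool_pos: [0.6195, 0.272, 0.004]
tcp_rot: [-0.0, 0.763, 0.647, -0.002]
contact_force: [-0.7, -0.4, -0.9]
width: 0.0596
t 3.4667 pos [0.6195 0.272  0.004 ] F [-0.7 -0.4 -0.9] w 0.0596
turn [-0.2  0.1 -0. ] shift [ 0.0012  0.0008 -0.001 ]
```

Gripped at 59.6 mm. Lifting.

```bash
python3 -m inch '[[[0,0,0,0,0,-0.015,255],[0,0,0,0,0,-0.04,255],[0,0,0,0,0,-0.075,255],[0,0,0,0,0,-0.11,255],[0,0,0,0,0,-0.14,255]]]'; python3 -m inch '[[[0,0,0,0,0,-0.03,255],[0,0,0,0,0,-0.06,255],[0,0,0,0,0,-0.09,255],[0,0,0,0,0,-0.11,255],[0,0,0,0,0,-0.11,255]]]'; python3 - <<'E'
from h import *
from plant import arm
import cv2
s=arm.snapshot("side")["frame"]; cv2.imwrite("pics/side2.png",cv2.convertScaleAbs(s,alpha=1.4))
t=BO+BR@np.array([0,0,.004+.12]);print(t)
delta(t,baytool())
E
```

```text
t: 3.88
tool_pos: [0.6193, 0.2723, 0.1466]
tcp_rot: [-0.001, 0.763, 0.647, -0.002]
contact_force: [1.3, -0.1, -3.9]
width: 0.0592
t: 4.3
tool_pos: [0.6216, 0.2729, 0.263]
tcp_rot: [0.001, 0.763, 0.647, 0.003]
contact_force: [1.1, -1.2, -2.3]
width: 0.0592
[ 0.5015576 -0.1136636  0.1765808]
t 4.35 pos [0.6203 0.2726 0.2595] F [ 0.1  0.5 -4.5] w 0.0592
turn [ -2.8 -35.   -8.9] shift [-0.4005 -0.0539  0.0826]
```

View pics/side2.png

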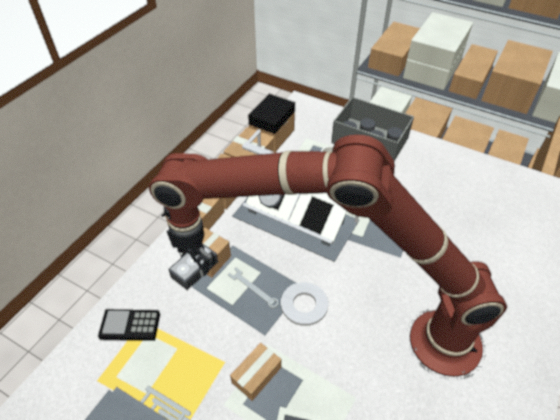

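```bash
python3 -m inch '[[[0,-3,-2,-0.02,-0.005,0,255],[-0.5,-8,-3,-0.05,-0.01,0,255],[-1,-14,-4,-0.085,-0.02,0,255],[-1.5,-20,-6,-0.12,-0.03,0,255],[-2,-25,-7,-0.15,-0.04,0,255]]]'; python3 -c "
from h import *
delta([.501,-.0,.27],baytool())"
```

```text
t: 4.77
tool_pos: [0.5538, 0.1296, 0.2572]
tcp_rot: [0.153, 0.703, 0.677, -0.157]
contact_force: [0.2, -0.2, -4.5]
width: 0.0595
t 4.7667 pos [0.5538 0.1296 0.2572] F [ 0.2 -0.2 -4.5] w 0.0595
turn [-0.8 -9.7 -1.7] shift [-0.1243 -0.0478  0.0446]
```

```bash
python3 -m inch '[[[0,-3,0,-0.03,-0.01,0.01,255],[-0.4,-6,-1,-0.06,-0.024,0.02,255],[-0.8,-9.7,-1.7,-0.09,-0.036,0.03,255],[-0.8,-9.7,-1.7,-0.115,-0.044,0.04,255],[-0.8,-9.7,-1.7,-0.124,-0.048,0.045,255]]]'; python3 -c "
from h import *
from plant import arm;import cv2
s=arm.snapshot('side')['frame']; cv2.imwrite('pics/side3.png',cv2.convertScaleAbs(s,alpha=1.4))
t=BO+BR@np.array([0.006,0,.004+.1]);print(t)
delta(t,baytool())"
```

```text
t: 5.18
tool_pos: [0.4966, -0.0036, 0.2682]
tcp_rot: [0.211, 0.677, 0.671, -0.217]
contact_force: [-1.1, -1.9, -2.7]
width: 0.0593
[ 0.5014892 -0.1300502  0.1636384]
t 5.2333 pos [ 0.4962 -0.0049  0.2685] F [-1.8 -2.  -4. ] w 0.0591
turn [-0.6  0.2 -0.2] shift [-0.0418  0.0075  0.1578]
```

View pics/side3.png

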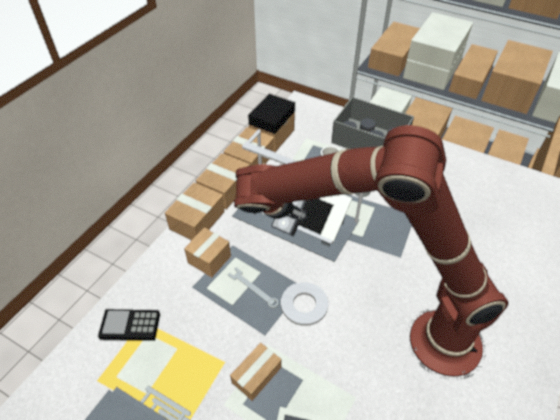

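```bash
python3 -m inch '[[[0,0,0,-0.012,0.002,0.025,255],[-0.6,0.2,-0.2,-0.024,0.004,0.05,255],[-0.6,0.2,-0.2,-0.036,0.006,0.075,255],[-0.6,0.2,-0.2,-0.042,0.0075,0.095,255],[-0.6,0.2,-0.2,-0.042,0.0075,0.1,255]]]'; python3 - <<'E'
from h import *
from plant import arm;import cv2
for n,x,y in(("side",220,130),("top",280,130)):
    s=arm.snapshot(n)['frame'][y:y+130,x:x+160]; cv2.imwrite(f'pics/{n}4.png',cv2.convertScaleAbs(cv2.resize(s,None,fx=4.5,fy=4.5,interpolation=2),alpha=1.6))
delta(BO+BR@np.array([0.008,0,.004+.04]),baytool())
o,R,p=cur();print("bay coords",BR.T@(p-BO))
E
```

```text
t: 5.65
tool_pos: [0.4996, -0.0997, 0.2089]
tcp_rot: [0.211, 0.677, 0.671, -0.216]
contact_force: [-1.2, -0.9, -3.9]
width: 0.0593
t 5.75 pos [ 0.5012 -0.0967  0.2093] F [ 0.5  0.2 -3.4] w 0.059
turn [-0.2 -0.   0. ] shift [-0.0032  0.0008  0.1166]
bay coords [ 0.00487547 -0.00043908  0.1605889 ]
```

View pics/side4.png

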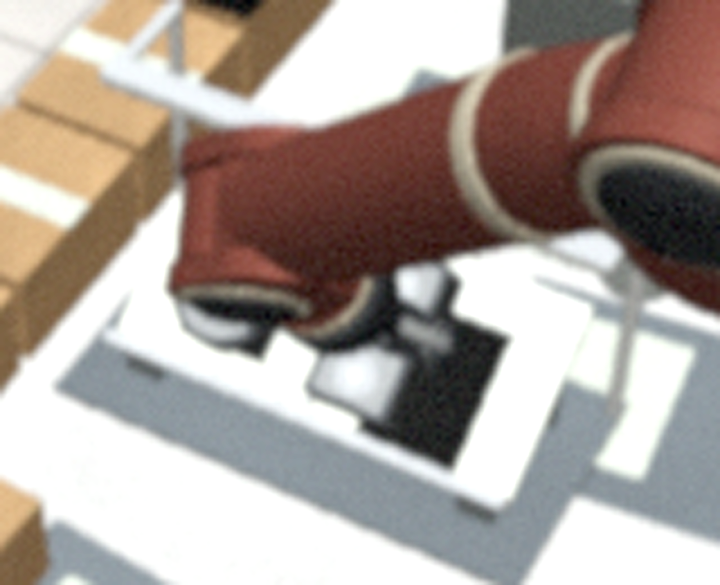

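View pics/top4.png

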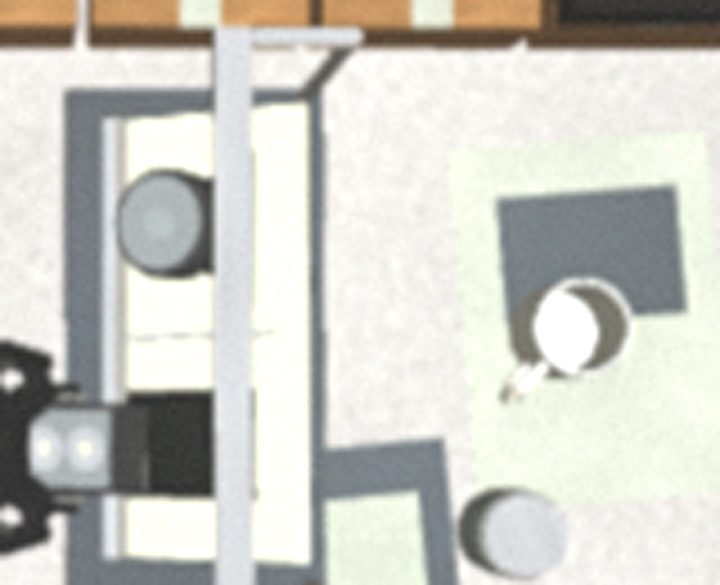

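In the top view the lamp's centreline (row ≈447 in the crop) matches the mat's (≈443), and the path is clear of the rail. I'll approach square to the slope.

```bash
python3 -m inch '[[[-0.2,0,0,-0.001,0,0.02,255],[-0.2,0,0,-0.003,0.001,0.045,255],[-0.2,0,0,-0.003,0.001,0.07,255],[-0.2,0,0,-0.003,0.001,0.095,255],[-0.2,0,0,-0.003,0.001,0.1,255]]]'; python3 -m inch '[[[0,0,0,0,0,0,255],[0,0,0,0,0,0,255]]]';python3 - <<'E'
from h import *
from plant import arm;import cv2
for n,x,y in(("side",220,130),("top",280,130)):
    s=arm.snapshot(n)['frame'][y:y+130,x:x+160]; cv2.imwrite(f'pics/{n}5.png',cv2.convertScaleAbs(cv2.resize(s,None,fx=4.5,fy=4.5,interpolation=2),alpha=1.6))
delta(BO+BR@np.array([0.008,0,.004]),baytool())
o,R,p=cur();print("bay coords",BR.T@(p-BO))
E
```

```text
t: 6.17
tool_pos: [0.5005, -0.1562, 0.1267]
tcp_rot: [0.211, 0.675, 0.674, -0.214]
contact_force: [-0.5, -0.2, -3.8]
width: 0.0596
t: 6.33
tool_pos: [0.5016, -0.1544, 0.1265]
tcp_rot: [0.211, 0.674, 0.675, -0.214]
contact_force: [1.1, 0.2, -3.5]
width: 0.0589
t 6.4333 pos [ 0.5021 -0.1545  0.1273] F [ 0.1 -0.1 -3.3] w 0.0591
turn [ 0.  -0.1  0.2] shift [-0.0029 -0.0008  0.0562]
bay coords [0.00519573 0.00072795 0.06024104]
```

View pics/side5.png

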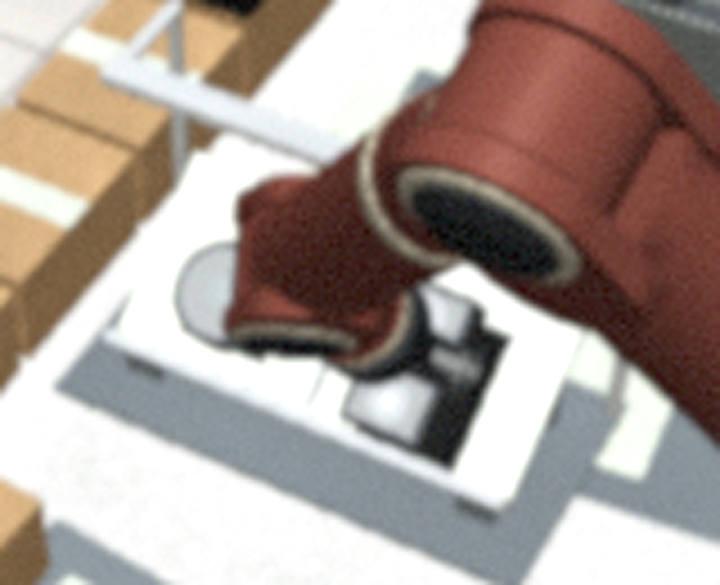

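View pics/top5.png

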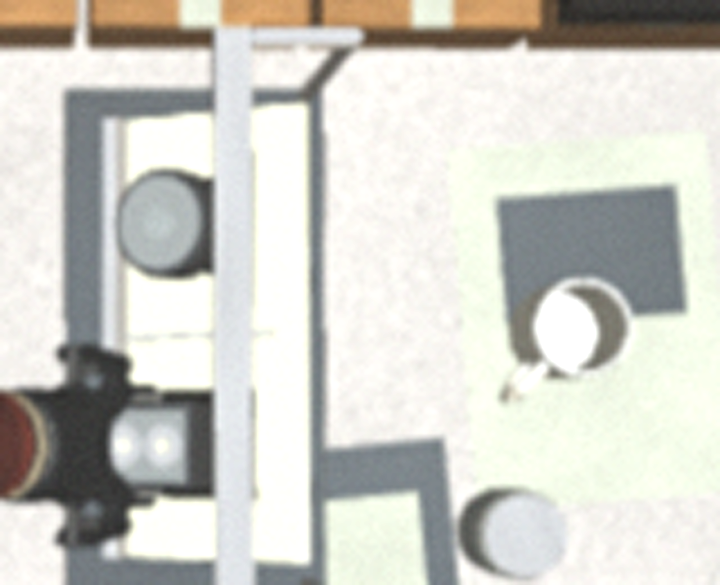

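```bash
python3 -m inch '[[[0,0,0,-0.003,-0.001,0.01,255],[0,0,0.2,-0.005,-0.001,0.022,255],[0,0,0.2,-0.005,-0.001,0.034,255],[0,0,0.2,-0.005,-0.001,0.042,255],[0,0,0.2,-0.005,-0.001,0.042,255]]]'; python3 -m inch '[[[0,0,0,0,0,0.003,255],[0,0,0,0,0,0.004,255],[0,0,0,0,0,0.004,255],[0,0,0,0,0,0.004,255]]]';python3 - <<'E'
from h import *
delta(BO+BR@np.array([0.010,0,.004]),baytool())
o,R,p=cur();print("bay coords",BR.T@(p-BO),BR.T@o["contact_force"])
E
```

```text
t: 6.85
tool_pos: [0.501, -0.1825, 0.0955]
tcp_rot: [0.212, 0.676, 0.673, -0.213]
contact_force: [0.1, 0.1, -4.1]
width: 0.0592
t: 7.18
tool_pos: [0.5014, -0.1845, 0.0925]
tcp_rot: [0.212, 0.676, 0.674, -0.212]
contact_force: [-0.1, -0.1, -4.8]
width: 0.0595
t 7.1833 pos [ 0.5014 -0.1845  0.0925] F [-0.1 -0.1 -4.8] w 0.0595
turn [ 0.1 -0.1  0.1] shift [-0.0003 -0.0001  0.0105]
bay coords [0.00975928 0.00011299 0.0144956 ] [-2.62609345 -0.10567142 -3.97833646]
```

```bash
python3 -m inch '[[[0,0,0,0,0,0.002,255],[0,0,0,0,0,0.004,255],[0,0,0,0,0,0.005,255],[0,0,0,0,0,0.005,255],[0,0,0,0,0,0.005,255]]]';python3 - <<'E'
from h import *
delta(BO+BR@np.array([0.010,0,.004]),baytool())
o,R,p=cur();print("bay coords",BR.T@(p-BO),BR.T@o["contact_force"])
E
python3 -m inch '[[[0,0,0,0,0,0.001,255],[0,0,0,0,0,0.002,255],[0,0,0,0,0,0.003,255],[0,0,0,0,0,0.003,255],[0,0,0,0,0,0.003,255]]]';python3 - <<'E'
from h import *
delta(BO+BR@np.array([0.010,0,.004]),baytool())
o,R,p=cur();print("bay coords",BR.T@(p-BO),BR.T@o["contact_force"])
E
```

```text
t: 7.6
tool_pos: [0.5013, -0.1874, 0.0883]
tcp_rot: [0.212, 0.676, 0.674, -0.212]
contact_force: [0.0, 1.8, -3.5]
width: 0.0593
t 7.6 pos [ 0.5013 -0.1874  0.0883] F [ 0.   1.8 -3.5] w 0.0593
turn [ 0.  -0.1  0.1] shift [-0.0002 -0.      0.0054]
bay coords [9.78347078e-03 1.55945181e-06 9.36965101e-03] [-3.4594639   0.00900574 -1.82909418]
t: 8.02
tool_pos: [0.5012, -0.1892, 0.0858]
tcp_rot: [0.212, 0.676, 0.674, -0.212]
contact_force: [-1.0, 0.5, -2.8]
width: 0.059
t 8.0167 pos [ 0.5012 -0.1892  0.0858] F [-1.   0.5 -2.8] w 0.059
turn [ 0.  -0.1  0.1] shift [-0.0002  0.      0.0023]
bay coords [ 9.80099459e-03 -3.26781474e-05  6.29131329e-03] [-1.97224855 -1.01552464 -2.01937854]
```

```bash
python3 -m inch '[[[0,0,0,0.002,0,0,255],[0,0,0,0.004,0,0,255],[0,0,0,0.006,0,0,255],[0,0,0,0.006,0,0,255],[0,0,0,0.006,0,0,255]]]';python3 - <<'E'
from h import *
delta(BO+BR@np.array([0.0,0,.004]),baytool())
o,R,p=cur();print("bay coords",BR.T@(p-BO),BR.T@o["contact_force"])
E
python3 -m inch '[[[0,0,0,0.001,0,0,255],[0,0,0,0.002,0,0,255],[0,0,0,0.003,0,0,255],[0,0,0,0.003,0,0,255],[0,0,0,0.003,0,0,255]]]';python3 - <<'E'
from h import *
delta(BO+BR@np.array([0,0,.004]),baytool())
o,R,p=cur();print("bay coords",BR.T@(p-BO),BR.T@o["contact_force"])
E
```

```text
t: 8.43
tool_pos: [0.5013, -0.184, 0.0822]
tcp_rot: [0.212, 0.675, 0.674, -0.212]
contact_force: [-0.7, -1.4, -4.2]
width: 0.0594
t 8.4333 pos [ 0.5013 -0.184   0.0822] F [-0.7 -1.4 -4.2] w 0.0594
turn [ 0.  -0.1  0.1] shift [0.0034 0.     0.0024]
bay coords [3.44786224e-03 3.43498605e-06 6.35018035e-03] [-1.24601885 -0.68490225 -4.22097294]
t: 8.85
tool_pos: [0.5012, -0.1829, 0.0814]
tcp_rot: [0.212, 0.676, 0.673, -0.213]
contact_force: [0.2, -3.6, 1.5]
width: 0.0593
t 8.85 pos [ 0.5012 -0.1829  0.0814] F [ 0.2 -3.6  1.5] w 0.0593
turn [0. 0. 0.] shift [0.0022 0.0001 0.0023]
bay coords [ 2.17889364e-03 -5.77958767e-05  6.34794529e-03] [ 3.8131832   0.18783148 -0.78342897]
```

The arm has met the ledge: the force along the slope went from −2 to +3.8 N. Now I'll press lightly onto the mat.

```bash
python3 -m inch '[[[0,0,0,0,0,0.001,255],[0,0,0,0,0,0.002,255],[0,0,0,0,0,0.003,255],[0,0,0,0,0,0.003,255],[0,0,0,0,0,0.003,255]]]';python3 - <<'E'
from h import *
o,R,p=cur();print("bay coords",BR.T@(p-BO),BR.T@o["contact_force"],o["moment"])
E
```

```text
t: 9.27
tool_pos: [0.5013, -0.1839, 0.08]
tcp_rot: [0.212, 0.676, 0.673, -0.213]
contact_force: [-3.2, 5.3, 10.9]
width: 0.0588
bay coords [2.13295307e-03 4.84523697e-05 4.60387633e-03] [ 1.92805872 -3.2405109  11.91762156] [-0.01635893  0.30010277 -0.25728817]
```

```bash
python3 -m inch '[[[0,0,0,0,0,0.001,255],[0,0,0,0,0,0.002,255],[0,0,0,0,0,0.002,255],[0,0,0,0,0,0.002,255]]]';python3 - <<'E'
from h import *
o,R,p=cur();print("bay coords",BR.T@(p-BO),BR.T@o["contact_force"],o["moment"])
E
```

```text
t: 9.6
tool_pos: [0.5013, -0.1839, 0.08]
tcp_rot: [0.213, 0.676, 0.673, -0.213]
contact_force: [-5.5, 9.6, 16.7]
width: 0.0592
bay coords [2.13680566e-03 6.03408481e-05 4.56487165e-03] [ 1.68240598 -5.52449399 19.14971552] [-0.13950671  0.5658105  -0.3425806 ]
```

```bash
python3 -m inch '[[[0,0,0,0.0,0,-0.001,255],[0,0,0,0.001,0,-0.001,255],[0,0,0,0.002,0,-0.001,255],[0,0,0,0.002,0,-0.001,255],[0,0,0,0.002,0,-0.001,255]]]';python3 - <<'E'
from h import *
o,R,p=cur();print("bay coords",BR.T@(p-BO),BR.T@o["contact_force"],o["moment"])
E
```

```text
t: 10.02
tool_pos: [0.5012, -0.1836, 0.0805]
tcp_rot: [0.213, 0.676, 0.672, -0.214]
contact_force: [0.4, -5.9, 5.2]
width: 0.0593
bay coords [ 2.16765059e-03 -1.52006545e-05  5.23762492e-03] [7.80498096 0.4725212  0.88175725] [-0.77560759  0.18917822  0.07959245]
```

The ledge is firm: no motion under about 10 N. I'll seat the lamp on the mat again and release.

```bash
python3 -m inch '[[[0,0,0,0.0005,0,0.001,255],[0,0,0,0.0005,0,0.001,255],[0,0,0,0.0005,0,0.001,255]]]';python3 - <<'E'
from h import *
o,R,p=cur();print("bay coords",BR.T@(p-BO),BR.T@o["contact_force"],o["moment"])
E
python3 -m inch '[[[0,0,0,0,0,0,130],[0,0,0,0,0,0,60],[0,0,0,0,0,0,0],[0,0,0,0,0,0,0],[0,0,0,0,0,0,0]]]'
python3 -m inch '[[[0,0,0,0,0,0,0],[0,0,0,0,0,0,0],[0,0,0,0,0,0,0]]]';python3 - <<'E'
from h import *
o,R,p=cur();print("bay coords",BR.T@(p-BO),BR.T@o["contact_force"],o["width"])
E
```

```text
t: 10.27
tool_pos: [0.5012, -0.1839, 0.0801]
tcp_rot: [0.214, 0.676, 0.672, -0.214]
contact_force: [-2.4, 0.1, 8.9]
width: 0.0592
bay coords [ 2.21066487e-03 -2.06009921e-05  4.62571268e-03] [ 5.06376137 -2.42115871  7.34881969] [-0.42771692  0.25927161  0.03997438]
t: 10.68
tool_pos: [0.5015, -0.1831, 0.0794]
tcp_rot: [0.213, 0.676, 0.672, -0.213]
contact_force: [-0.3, -0.3, -0.7]
width: 0.0854
t: 10.93
tool_pos: [0.5015, -0.1829, 0.0792]
tcp_rot: [0.213, 0.676, 0.673, -0.213]
contact_force: [-0.1, 0.1, 0.2]
width: 0.0858
bay coords [0.00083221 0.00023332 0.00452025] [ 0.03737845 -0.13409705  0.25309132] 0.08575111133017506
```

Released with zero force. I'll retract square to the slope.

```bash
python3 -m inch '[[[0,0,0,0,0,-0.012,0],[0,0,0,0,0,-0.03,0],[0,0,0,0,0,-0.055,0],[0,0,0,0,0,-0.085,0],[0,0,0,0,0,-0.12,0]]]'; python3 -m inch '[[[0,0,0,0.01,0,-0.035,0],[0,0,0,0.03,0,-0.07,0],[0,0,0,0.06,0,-0.1,0],[0,0,0,0.09,0,-0.12,0],[0,0,0,0.12,0,-0.12,0]]]'; python3 -m inch '[[[0,0,0,0.035,0,-0.02,0],[0,0,0,0.07,0,-0.04,0],[0,0,0,0.105,0,-0.06,0],[0,0,0,0.13,0,-0.06,0],[0,0,0,0.13,0,-0.06,0]]]'
python3 - <<'E'
from plant import arm;import cv2
for n,x,y in(("side",250,150),("top",290,170)):
    s=arm.snapshot(n)['frame']; cv2.imwrite(f'pics/{n}6full.png',s)
    c=s[y:y+100,x:x+120]; cv2.imwrite(f'pics/{n}6.png',cv2.convertScaleAbs(cv2.resize(c,None,fx=6,fy=6,interpolation=2),alpha=1.4))
E
```

```text
t: 11.35
tool_pos: [0.5005, -0.1139, 0.1778]
tcp_rot: [0.212, 0.676, 0.672, -0.215]
contact_force: [0.8, 0.9, 0.1]
width: 0.0853
t: 11.77
tool_pos: [0.5041, 0.0583, 0.2089]
tcp_rot: [0.213, 0.676, 0.674, -0.21]
contact_force: [1.1, 0.1, -1.0]
width: 0.0855
t: 12.18
tool_pos: [0.5028, 0.2074, 0.1798]
tcp_rot: [0.212, 0.672, 0.678, -0.209]
contact_force: [-0.5, 0.1, -1.0]
width: 0.0856
```

View pics/side6.png

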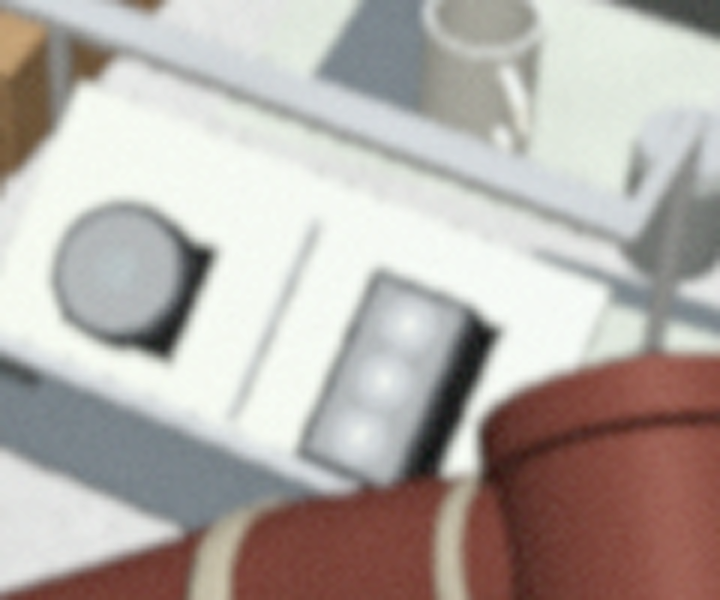

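View pics/top6.png

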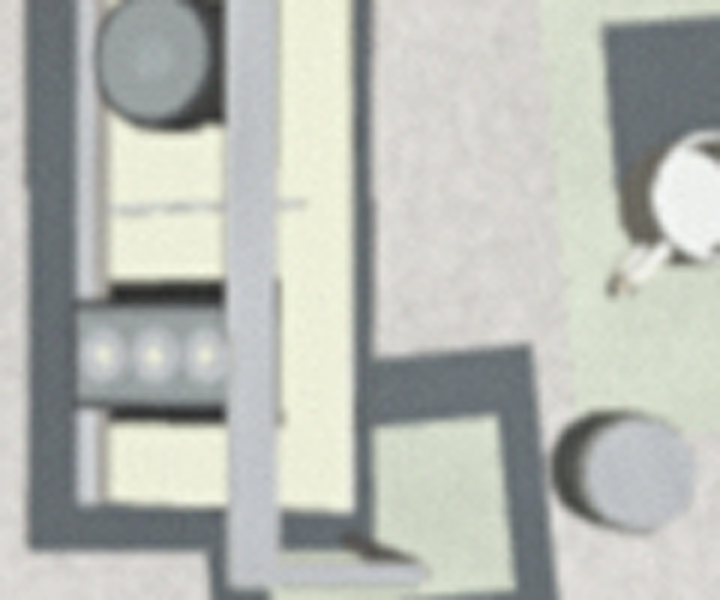

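View pics/side6full.png

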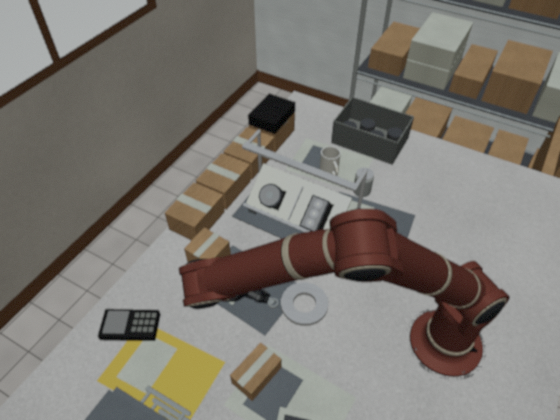

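The lamp lies straight and centred: the top view shows its reflectors level at row ≈355 of the crop, with the mat showing evenly from 285 to 420. The side view shows it standing on the ledge. One numerical check before handing in.

```bash
python3 - <<'E'
from h import *
for x in(-.005,0,.005): 
    X=BO+BR@np.array([x,0,.04]);print(x,proj("top",X),proj("side",X))
print("meas top",290+155/6,170+355/6,"side",250+383/6,150+380/6)
o,_,_=cur();print(np.abs(o["joint_velocities"]).max(),o["contact_force"])
E
```

```text
-0.005 [[314.16650343 228.87463712]] [[312.56306476 213.93133524]]
0 [[315.49009086 228.88546073]] [[313.20364093 212.49046188]]
0.005 [[316.81876963 228.89632597]] [[313.84409532 211.04986247]]
meas top 315.8333333333333 229.16666666666666 side 313.8333333333333 213.33333333333334
0.056847769655917216 [-1.04500595 -0.36221069 -0.04838755]
```

```bash
python3 -m inch '[[[0,0,0,0,0,0,0],[0,0,0,0,0,0,0],[0,0,0,0,0,0,0],[0,0,0,0,0,0,0]]]'; python3 -c "
from plant import arm
print(arm.close_job())"
```

```text
t: 12.62
tool_pos: [0.5041, 0.1985, 0.1838]
tcp_rot: [0.214, 0.676, 0.673, -0.211]
contact_force: [-0.3, -0.7, -0.2]
width: 0.0855
the job is handed in; nothing more can be done
None
```

The rectangular lamp is in the free bay, lens outward and released, and I handed the job in at about 12.6 s. I gripped it across its 60 mm width and brought it in square to the slope. I lowered it until it touched the ledge, pressed it lightly onto the mat and let go, then backed the arm off clear.

- **Contact with ledge and mat:** The lamp did not move further down the slope under about 10 N. It met the mat within about 1 mm of where I expected. The highest force I read at the wrist was about 20 N.
- **Position on the mat:** The last pictures show the lamp straight and centred, about 1 mm off the mat's middle line.
- **Disagreement between cameras:** Along the slope, the top view puts the centre at about +1 mm and the side view at about −3 mm. Both are inside the allowed −6 to +3 mm, and the ledge contact supports it being seated.
- **Not measured:** I did not measure how flat the lamp lies beyond that mat contact and the pictures. I checked the other things on the counter only by eye, and those in clear view look unmoved. The wrench was partly hidden by the arm in the last side view.

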